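# Clear the lazy Susan and pack the bead tube away

### The job

Tidy the beading table: first put both wooden offcuts in the waste bin (one lies on the freely spinning lazy Susan, the other in the long front row of the bead organiser). Then lift the tipped-over bead tube off the lazy Susan and lay it flat in that front row, setting it down rather than dropping it, and only then shut the organiser's lid fully. Leave the two squat jars standing on the lazy Susan and the mug and the small bottle where they are.

Things in the scene. Friction and masses are not known exactly. Their poses are not given: they have to be found in the camera images.
- turntable: Lazy Susan: round pale wooden disc, radius 150 mm, that spins freely about its upright axis on a small fixed foot. Origin on the table on the axis, z up; the disc's top is 36 mm above the origin. This entry's yaw is the foot's and does not follow the disc.
- tube: Tipped-over bead tube lying on the lazy Susan: square clear plastic bottle with grey beads fixed inside and a round white cap, 36 x 36 mm, 120 mm long overall, 140 g. Origin in its middle (18 mm above what it lies on); its x axis runs along its length, towards the cap. The square body spans x = -60 to +38 mm, the cap (30 mm diameter) x = +38 to +60 mm.
- offcut_a: Square wooden offcut, 75 x 30 x 30 mm, lying on the lazy Susan. Origin at its centre, x axis along its length.
- offcut_b: Square wooden offcut, 75 x 30 x 30 mm, lying in the organiser's front row. Origin at its centre, x axis along its length.
- jar_a: Squat bead jar with metal lid standing on the lazy Susan, 56 mm diameter, 56 mm high. Origin at the centre of its underside, z up. Stays on the disc.
- jar_b: The other squat bead jar on the lazy Susan, the same as jar_a.
- organiser: Fixed white bead organiser, 200 mm (its x) x 250 mm (its y) x 45 mm high, walls and floor 4 mm, origin under its centre, yaw within 0.15 rad. The long front row, nearest the robot, spans x = -96 to +1 mm and y = -121 to +121 mm, floor 4 mm above the origin; behind it three compartments full of beads. Partitions are 40 mm high.
- front_row (a point): Centre of the floor of the organiser's front row (4 mm above the table); axes as the organiser's, the row runs along y.
- lid (a joint): Angle (rad) of the organiser's clear, white-edged lid: 0 shut, 1.57 upright, 1.45 to 1.7 at the start (top about 260 mm above the table). Hinged on the rim farthest from the robot; stays where it is left (stiff hinge, about 2 N at its edge); shuts by tipping towards the robot and down. 200 mm (hinge to free edge) x 250 mm, 4 mm thick, plus a 60 mm wide lip 13 mm beyond the free edge.
- lid_hinge (a point): Middle of the lid's hinge line, 45 mm above the table at the organiser's far rim; axes as the organiser's, hinge along y.
- lid_edge (a point): Middle of the lid's free edge, 200 mm from the hinge; moves with the lid.
- bin: Fixed open grey waste bin, 140 x 140 mm, 100 mm high, walls and floor 4 mm. Origin under its centre, z up.
- glue: Bystander: small pale bottle, 44 mm diameter, 120 mm high. Origin under its centre.
- mug: Bystander: white mug, 80 mm diameter, 90 mm high. Origin under its centre.
Mind the look-alikes: they are no part of the job. Leave any blue or orange look-alike of the tube alone.

How it is judged (in metres and radians):
On the way, in this order (a step that is already met when the one before it is completed fails the run):
1. both offcuts lie in the waste bin, let go (x of offcut_a in the frame of bin between -0.068 and 0.068 m and y of offcut_a in the frame of bin between -0.068 and 0.068 m and z of offcut_a in the frame of bin between 0.005 and 0.09 m and x of offcut_b in the frame of bin between -0.068 and 0.068 m and y of offcut_b in the frame of bin between -0.068 and 0.068 m and z of offcut_b in the frame of bin between 0.005 and 0.09 m and contact force between each of offcut_a, offcut_b and the fingers below 0.2 N), for 0.2 s.
2. the bead tube lies flat in the organiser's front row, let go (x of tube in the frame of organiser between -0.09 and -0.005 m and y of tube in the frame of organiser between -0.07 and 0.07 m and z of tube in the frame of organiser between 0.015 and 0.028 m and angle between tube's own x axis and vertical between 1.45 and 1.69 rad and contact force between tube and the fingers below 0.2 N and linear speed of tube below 0.03 m/s), for 0.2 s.
3. the lid is shut (value of joint lid below 0.06 rad), for 0.2 s.
At the end, for the whole second after the job is handed in: Both offcuts rest inside the bin, the bead tube rests flat (within 7 degrees) on the floor of the organiser's front row, the lid is shut to within 0.06 rad, and both jars still stand upright (within 0.15 rad) on the lazy Susan (x of offcut_a in the frame of bin between -0.068 and 0.068 m and y of offcut_a in the frame of bin between -0.068 and 0.068 m and z of offcut_a in the frame of bin between 0.005 and 0.09 m and x of offcut_b in the frame of bin between -0.068 and 0.068 m and y of offcut_b in the frame of bin between -0.068 and 0.068 m and z of offcut_b in the frame of bin between 0.005 and 0.09 m and x of tube in the frame of organiser between -0.09 and -0.005 m and y of tube in the frame of organiser between -0.07 and 0.07 m and z of tube in the frame of organiser between 0.015 and 0.028 m and angle between tube's own x axis and vertical between 1.45 and 1.69 rad and angle between each of jar_a, jar_b's own z axis and vertical below 0.15 rad and horizontal distance between each of jar_a, jar_b and turntable below 0.15 m and z of each of jar_a, jar_b in the frame of turntable above 0.03 m and value of joint lid below 0.06 rad and linear speed of each of offcut_a, offcut_b, tube below 0.03 m/s); the robot touches nothing.
It fails at once if a jar is tipped over or leaves the lazy Susan (angle between any of jar_a, jar_b's own z axis and vertical above 0.5 rad or z of any of jar_a, jar_b in the frame of turntable below 0.02 m).
It fails at once if the bead tube is dropped (moves faster than 0.8 m/s while the fingers do not hold it: a fall of more than about 30 mm) (linear speed of tube above 0.8 m/s and contact force between tube and the fingers below 0.1 N).
It fails at once if the mug or the small bottle is moved by more than 40 mm (distance of any of glue, mug from where it was at the start of the episode above 0.04 m).
It also fails if it takes over 72 s, if anything falls off the work surface, if the arm or the gripper's body presses on something with over 40 N, if the wrist force passes 120 N, or if a joint passes its speed limit or range.

### The arm

A 6-joint arm with a two-finger parallel gripper is mounted at the origin on the work surface. World frame = base frame: x ahead of the robot, y to its left, z up, the work surface at z = 0. Lengths are in m, angles in degrees, forces in N, time in s.
With the tool pointing down it reaches from about 0.4 to 0.825 m from the base axis. Payload 7 kg.
Tool frame: the origin (TCP) lies midway between the tips of the shut fingers; the grasp point (between the pads) lies 19 mm behind it (r.grip_depth is the distance from the TCP to the grasp point, in m); z points along the fingers, y is the line along which they close (so a half turn about z gives the same grasp; the last joint's range is limited). The gripper opens to 88 mm and grips with 3 to 60 N. Pads are 19 mm wide; open, the fingers measure 130 mm over their backs; the gripper's body (78 mm by 193 mm) begins 47 mm behind the grasp point.
Start: joints at [-48.638, 20.546, 0.682, 0, -70.136, -16.507], TCP at [0.284, -0.612, 0.227] pointing down, gripper open.
Joint ranges: [-176.03, 176.03], [-82.01, 121.73], [-58.28, 71.71], [-173.87, 95.51], [-174.79, -0.11], [-173.66, 173.66]. Speed limits (degrees/s): [136.94, 136.94, 172.46, 180, 180, 180].

### API

Orientations are given as [roll, pitch, yaw] about the fixed x, y, z axes, in that order (R = Rz(yaw) Ry(pitch) Rx(roll)).
In Python, from plant import r, capture, close_job, search_frame, outline_of gives the robot as it stands.
- The arm moves only by the shell command python3 -m creep 'ROWS' [FORCE]. ROWS is JSON, a list of rows, each a list of 7 numbers: the finger opening in mm, from 0 to 87.6, then the shift along the world's x, y, z in units of 25 mm (1.0 is 25 mm), then the turn, a rotation vector about the world's x, y, z in degrees. In form: [[hand, x, y, z, ax, ay, az], ...]. A call has 1 to 8 rows; each row shifts and turns the commanded pose from where the row before left it; what a row does not reach is not made up. A row lasts 1/12 s, in which the tool goes at most 41.7 mm and 7.16 degrees, less where a joint would pass 70% of its speed; a pose out of reach is approached as far as the arm can. A call is refused whole if a number of a shift passes 1 or a number of a turn 7.16, either way. A call with a gripper value outside its range is refused whole. The fingers move at their own pace and stop on an object; FORCE is the grip in N (left out, the last holds). Time passes only in rows, so rows that do not move let the fingers close. It gives the time, the measured TCP pose, the force, the opening and the grip force at its end, in the units of the state.
- r.get_state(): the state, without advancing time (a new reading comes with each control period).
- capture(name): name is "scene" or "side" or "wrist"; returns a dict with "frame" (400x640x3 uint8, red, green, blue), "K" (3x3 intrinsics, pixels), "origin" and "rotation" of the camera in the world. Camera axes: x right, y down, z forward; pixel columns grow to the right and rows downward; lengths in m; the calibration is good to about 2 mm. A picture is of the moment at which its call begins. There is no depth.
- close_job(): hands the job in; it is judged then, once.
Trained networks look in a picture, given as the dict that the camera call returned (one of the last four; its "shot" number tells which), for a name from the list of things; names that differ only in an ending like _2 or _b are one class to them, and where a whole thing is asked for, a point or a joint stands for the part that bears it (a point fixed in the world has none). Each returns a list of dicts, best first, with "conf" (0 to 1); they miss things now and then, are a little off and sometimes report something else, mostly with a low value. They report only what shows in the picture. A call takes as long as a camera call. They do not tell look-alikes from the thing itself.
- search_frame(picture, target): "bbox" ([left, top, right, bottom] in pixels, round what is visible of it).
- outline_of(picture, target): "region" (400x640 bool, what is visible of it) and "bbox" ([left, top, right, bottom] in pixels, round what is visible of it).
The state is a dict: "time_s": time; "joints": joint angles; "qd": joint speeds; "joint_torque": joint torques, N m; "tcp_pos": TCP position; "eef_rot": TCP orientation; "contact_force": force on the tool from outside, world axes, zero at the start; "moment": the same for the moment, N m; "gripper_width": finger opening in m; "gripper_force": force on a finger pad.
Only numpy, scipy, OpenCV 4.12 (cv2) and the standard library are available. Lean on these libraries where they do the work, as an engineer would, in place of code of your own. Each camera call takes 0.05 s, during which the arm holds its last target. There are 200 camera calls.

## Working session

There is one attempt and no reset: what is moved stays moved. The work goes in short steps, Python scripts to look and compute and a shell command to move; the robot and the scene stay as the last step left them, time stands still between calls to the robot, and variables do not carry over. Pictures are saved under pics/ and viewed, at most 12 in all, crops included, and the job is handed in when it is done.

```bash
ls; mkdir -p pics; cat > h.py <<'E'
import numpy as np, cv2
from plant import r, capture, close_job, search_frame, outline_of
def ray(p,u,v):
    K=np.array(p["K"]); R=np.array(p["rotation"]); d=R@np.linalg.solve(K,[u,v,1.0]); return np.array(p["origin"]),d
def at(p,u,v,z):
    o,d=ray(p,u,v); return (o+d*(z-o[2])/d[2]).round(4)
def proj(p,X):
    K=np.array(p["K"]); R=np.array(p["rotation"]); c=R.T@(np.array(X)-np.array(p["origin"])); q=K@c; return (q[:2]/q[2]).round(1)
def save(p,n,crop=None,s=1):
    f=p["frame"][:,:,::-1]
    if crop: f=f[crop[1]:crop[3],crop[0]:crop[2]]
    cv2.imwrite("pics/"+n,cv2.resize(f,None,fx=s,fy=s,interpolation=cv2.INTER_CUBIC))
E
python3 - <<'E'
from h import *
ps={n:capture(n) for n in("scene","side")}
for n,p in ps.items():
    print(n,np.array(p["origin"]).round(3),np.array(p["rotation"]).round(3).tolist(),np.array(p["K"])[0,0])
    for t in("turntable","tube","offcut_a","offcut_b","jar_a","organiser","lid","bin","glue","mug"):
        print(t,[(np.round(d["bbox"]).astype(int).tolist(),round(float(d["conf"]),2)) for d in search_frame(p,t)][:4])
f=np.vstack([ps["scene"]["frame"],ps["side"]["frame"]])[:,:,::-1]
cv2.imwrite("pics/a.png",cv2.resize(f,(480,600))) if 0 else [save(ps[n],n+"0.png") for n in ps]
print(r.get_state())
E
```

```text
pics
scene [ 1.144 -0.166  0.978] [-144.739, -0.206, 74.156] 453.117834976825
turntable [([138, 175, 263, 279], 0.93)]
tube [([391, 247, 430, 290], 0.82), ([158, 125, 194, 160], 0.74), ([218, 303, 262, 352], 0.71), ([174, 228, 228, 261], 0.68)]
offcut_a [([312, 182, 340, 197], 0.88), ([182, 184, 216, 206], 0.87)]
offcut_b [([312, 182, 340, 197], 0.88), ([182, 184, 216, 206], 0.87)]
jar_a [([228, 191, 254, 223], 0.75), ([140, 201, 168, 233], 0.66), ([404, 111, 479, 180], 0.39)]
organiser [([282, 157, 418, 250], 0.62)]
lid [([302, 171, 420, 242], 0.74)]
bin [([404, 113, 481, 180], 0.69)]
glue [([288, 287, 313, 321], 0.58)]
mug [([455, 188, 504, 234], 0.62)]
side [0.204 0.631 0.902] [-138.56, -0.338, -153.646] 399.7431887145573
turntable [([318, 124, 414, 192], 0.73)]
tube [([264, 131, 300, 147], 0.75), ([326, 126, 351, 157], 0.7), ([206, 208, 223, 249], 0.57)]
offcut_a [([375, 143, 396, 170], 0.82), ([311, 216, 336, 243], 0.55)]
offcut_b [([375, 143, 396, 170], 0.82), ([311, 216, 336, 243], 0.55)]
jar_a [([342, 155, 360, 180], 0.89), ([369, 119, 392, 143], 0.79)]
organiser [([228, 128, 355, 282], 0.85)]
lid [([229, 124, 294, 243], 0.92)]
bin [([218, 284, 313, 390], 0.57)]
glue []
mug [([163, 270, 215, 315], 0.56)]
{'time_s': 1.1, 'joints': array([-4.86368424e+01,  2.05463118e+01,  6.80751523e-01,  2.85057276e-03,
       -7.01376664e+01, -1.65064287e+01]), 'qd': array([ 0.01624403,  0.01972111, -0.05156136, -0.01525243,  0.05502928,
       -0.02488176]), 'joint_torque': array([-4.74309254e-04, -5.82397878e+01,  2.93300092e+01,  7.00243637e+00,
        1.24617369e-02,  1.32177465e-05]), 'tcp_pos': array([ 0.28367937, -0.61245658,  0.22656158]), 'eef_rot': array([ 1.79997668e+02, -3.48723775e-03, -1.55142302e+02]), 'contact_force': array([ 0.10419217,  0.43392351, -0.20457093]), 'moment': array([ 0.00250418, -0.01243683,  0.00791856]), 'gripper_force': 0.0, 'gripper_width': 0.08759567015848303}
```

View pics/scene0.png

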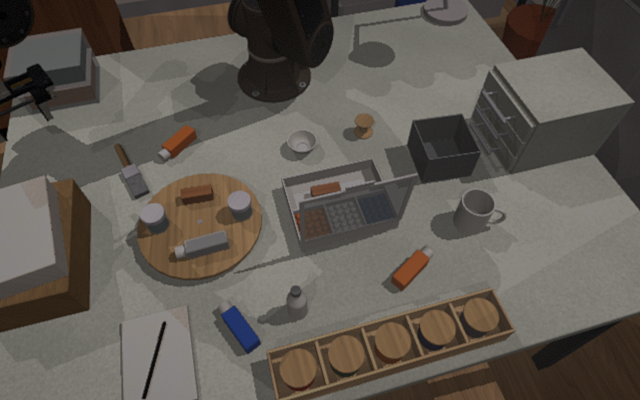

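View pics/side0.png

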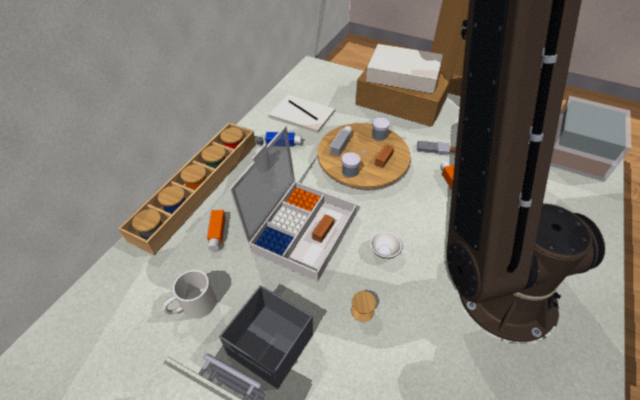

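The pictures show the grey tube on the disc at scene (202,244), with its white cap at (180,252). Its look-alikes are orange at (178,142) and (411,268) and blue at (240,327). Offcut_a is at (198,195) on the disc, offcut_b at (326,189) in the row, the bin at (444,150), the mug at (478,212) and the glue at (297,303). The grey tube on the Susan is the one that fits the description. Camera rotations are given as RPY, so next I'll fit the models to the outlines in both views.

```bash
cat >> h.py <<'E'
from scipy.spatial.transform import Rotation as Ro
from scipy.optimize import minimize
def cam(p): return Ro.from_euler("xyz",p["rotation"],degrees=True).as_matrix()
def ray(p,u,v): return np.array(p["origin"]),cam(p)@np.linalg.solve(np.array(p["K"]),[u,v,1.0])
def proj(p,X):
    c=(np.atleast_2d(X)-np.array(p["origin"]))@cam(p); q=c@np.array(p["K"]).T; return q[:,:2]/q[:,2:]
def box(x,y,yaw,lx,ly,z0,z1):
    c,s=np.cos(yaw),np.sin(yaw); g=np.array([[a*lx/2,b*ly/2] for a in(-1,1) for b in(-1,1)])@np.array([[c,s],[-s,c]])+[x,y]
    return np.vstack([np.c_[g,np.full(4,z)] for z in(z0,z1)])
def cyl(x,y,rad,z0,z1):
    t=np.linspace(0,2*np.pi,40); return np.vstack([np.c_[x+rad*np.cos(t),y+rad*np.sin(t),0*t+z] for z in(z0,z1)])
def mask(p,hulls,S=4):
    m=np.zeros((400*S,640*S),np.uint8)
    for h in hulls: cv2.fillConvexPoly(m,cv2.convexHull(np.round((proj(p,h)+.5)*S).astype(np.int32)),1)
    return m
def fit(model,obs,x0s,step):
    big=[(p,cv2.resize(g.astype(np.uint8)*255,(2560,1600),interpolation=cv2.INTER_LINEAR)>127) for p,g in obs]
    def cost(x):
        c=0
        for p,g in big:
            m=mask(p,model(x))>0; c+=1-(m&g).sum()/max(1,(m|g).sum())
        return c/len(big)
    best=None
    for x0 in x0s:
        x0=np.array(x0,float); sim=np.vstack([x0]+[x0+np.eye(len(x0))[i]*step[i] for i in range(len(x0))])
        o=minimize(cost,x0,method="Nelder-Mead",options=dict(initial_simplex=sim,xatol=2e-4,fatol=1e-4,maxiter=250))
        if best is None or o.fun<best.fun: best=o
    return best.x,best.fun
def near(p,t,u,v,rad=25):
    for d in outline_of(p,t):
        b=d["bbox"]
        if np.hypot((b[0]+b[2])/2-u,(b[1]+b[3])/2-v)<rad: return d["region"]
    print("no",t); return None
def locate(model,t,pts,z,yaws,step=(.02,.02),cams=None):
    obs=[(p,near(p,t,*uv)) for p,uv in pts]; obs=[o for o in obs if o[1] is not None]
    p=obs[0][0]; uv=pts[[id(q[0]) for q in pts].index(id(p))][1]
    x0=at(p,*uv,z)[:2]
    return fit(model,obs,[list(x0)+([y] if y is not None else []) for y in yaws],list(step)+([.2] if yaws[0] is not None else []))
E
cat > m.py <<'E'
from h import *
A,B=capture("scene"),capture("side")
Y=[0,.8,1.57,2.36]
def L(n,*a):
    try:
        x,f=locate(*a); print(n,x.round(4),round(f,3)); return x
    except Exception as e: print(n,"failed",e)
L("turntable",lambda x:[cyl(x[0],x[1],.15,.022,.036)],"turntable",[(A,(200,227)),(B,(366,158))],.03,[None])
L("tube",lambda x:[box(x[0]-.011*np.cos(x[2]),x[1]-.011*np.sin(x[2]),x[2],.098,.036,.036,.072),box(x[0]+.049*np.cos(x[2]),x[1]+.049*np.sin(x[2]),x[2],.022,.028,.04,.068)],"tube",[(A,(201,244)),(B,(338,141))],.054,[-1.57,0,1.57,3.14])
L("offa",lambda x:[box(*x,.075,.03,.036,.066)],"offcut_a",[(A,(198,195)),(B,(385,156))],.05,Y)
L("offb",lambda x:[box(*x,.075,.03,.004,.034)],"offcut_b",[(A,(326,189)),(B,(323,229))],.02,Y)
L("jarA",lambda x:[cyl(x[0],x[1],.028,.036,.092)],"jar_a",[(A,(241,207)),(B,(351,167))],.06,[None])
L("jarB",lambda x:[cyl(x[0],x[1],.028,.036,.092)],"jar_a",[(A,(154,217)),(B,(380,131))],.06,[None])
L("bin",lambda x:[box(*x,.14,.14,0,.1)],"bin",[(A,(443,147)),(B,(265,337))],.05,[0,.4,-.4])
L("glue",lambda x:[cyl(x[0],x[1],.022,0,.085)],"glue",[(A,(300,304))],.05,[None])
L("mug",lambda x:[cyl(x[0],x[1],.04,0,.09)],"mug",[(A,(476,211)),(B,(193,294))],.05,[None])
def org(x):
    c,s=np.cos(x[2]),np.sin(x[2]); e=np.array([c,s,0]); n=np.array([-s,c,0]); h=np.array([x[0],x[1],.045])+.1*e
    d=-np.cos(x[3])*e+np.array([0,0,np.sin(x[3])])
    return [box(*x[:3],.2,.25,0,.045),np.array([h+a*n+b*d for a in(-.125,.125) for b in(0,.2)]),np.array([h+a*n+b*d for a in(-.03,.03) for b in(.2,.213)])]
obs=[]
for p,o,l in((A,(350,203),(361,206)),(B,(291,205),(261,183))):
    obs.append((p,near(p,"organiser",*o,40)|near(p,"lid",*l,40)))
x,f=fit(org,obs,[[*at(A,345,205,.03)[:2],0,1.57]],[.02,.02,.1,.1]); print("org",x.round(4),round(f,3))
v=np.hstack([A["frame"],B["frame"]]).copy()
for i,p in enumerate((A,B)):
    cs=cv2.findContours(mask(p,org(x),1),cv2.RETR_EXTERNAL,2)[0]
    cv2.drawContours(v,[c+[640*i,0] for c in cs],-1,(255,0,255),1)
cv2.imwrite("pics/org.png",np.hstack([v[90:390,130:510],v[90:390,840:1060]])[:,:,::-1])
cv2.imwrite("pics/tube.png",cv2.resize(A["frame"][165:290,125:275,::-1],None,fx=4,fy=4))
E
python3 m.py
```

```text
turntable [ 0.5044 -0.2937] 0.302
tube [ 0.5849 -0.2937 -1.4773] 0.146
offa [ 0.435  -0.2889  1.5163] 0.1
offb [0.4909 0.029  1.5417] 0.214
jarA [ 0.508  -0.1902] 0.077
jarB [ 0.4892 -0.3907] 0.129
bin [ 0.4586  0.3656 -0.094 ] 0.023
glue [ 0.7743 -0.1168] 0.097
mug [0.6658 0.3571] 0.133
org [0.5352 0.0516 0.0065 1.6702] 0.061
```

View pics/org.png

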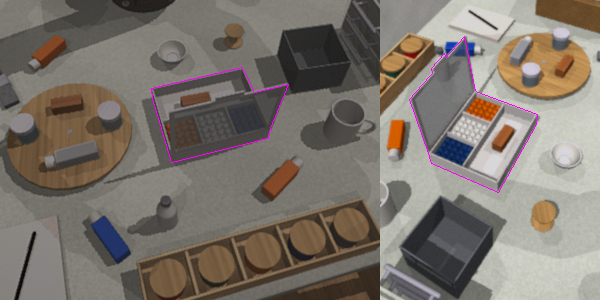

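View pics/tube.png

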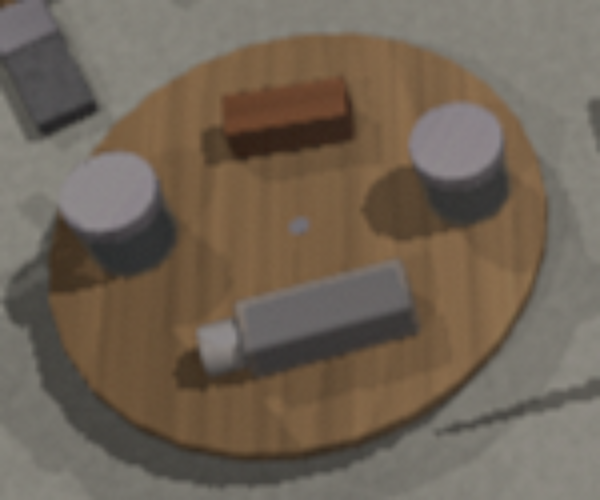

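The organiser fit sits on its outline in both views. The crop confirms the grey, white-capped tube at scene (202,244) lying on the disc, with the disc pin at (199.8,221.3). Next I'll move above offcut_a and refine with the wrist camera.

```bash
python3 -m creep '[[87.6,0.5,1,0,0,0,5.2],[87.6,0.5,1,0,0,0,5.2],[87.6,0.5,1,0,0,0,5.2],[87.6,0.5,1,0,0,0,5.2],[87.6,0.5,1,0,0,0,5.2],[87.6,0.5,1,0,0,0,5.2],[87.6,0.5,1,0,0,0,5.2],[87.6,0.5,1,0,0,0,5.2]]'
python3 -m creep '[[87.6,0.4,1,0,0,0,5.2],[87.6,0.4,1,0,0,0,5.2],[87.6,0.4,1,0,0,0,5.2],[87.6,0.4,1,0,0,0,5.2],[87.6,0.4,0.92,0,0,0,0],[87.6,0,0,0,0,0,0],[87.6,0,0,0,0,0,0]]'
cat > w.py <<'E'
from h import *
W,B=capture("wrist"),capture("side")
print(r.get_state()["tcp_pos"].round(4),r.get_state()["eef_rot"].round(2))
print("wcam",np.round(W["origin"],3),np.round(W["rotation"],1))
for t in("offcut_a","tube","jar_a"):
    print(t,[(np.round(d["bbox"]).astype(int).tolist(),round(float(d["conf"]),2)) for d in search_frame(W,t)][:4])
save(W,"w0.png")
A=capture("scene"); print("pin",at(A,199.75,221.25,.036))
g=near(B,"offcut_b",323,229)
print("offb",fit(lambda x:[box(*x,.075,.03,.004,.034)],[(B,g)],[[.49,.03,1.54]],[.01,.01,.1]))
E
python3 w.py
```

```text
time_s: 2.92
tcp_pos: [0.3841, -0.4112, 0.2267]
eef_rot: [-180.0, -0.0, -113.3]
contact_force: [0.7, 0.1, 0.0]
gripper_width: 0.0876
gripper_force: 0.0
time_s: 3.5
tcp_pos: [0.4343, -0.2885, 0.2269]
eef_rot: [-180.0, -0.0, -92.6]
contact_force: [0.1, -0.9, -0.0]
gripper_width: 0.0875
gripper_force: 0.0
[ 0.4337 -0.2896  0.2267] [-1.7999e+02 -1.0000e-02 -9.2730e+01]
wcam [ 0.431 -0.363  0.384] [163.7   0.  177.3]
offcut_a [([303, 139, 342, 224], 0.88)]
tube [([132, 119, 198, 245], 0.96), ([481, 72, 588, 181], 0.8), ([0, 186, 74, 238], 0.55)]
jar_a [([226, 244, 285, 320], 0.78), ([211, 30, 286, 103], 0.72), ([305, 142, 340, 225], 0.34)]
pin [ 0.5075 -0.2924  0.036 ]
offb (array([0.49121491, 0.02847796, 1.54498563]), np.float64(0.07388371345968514))
```

View pics/w0.png

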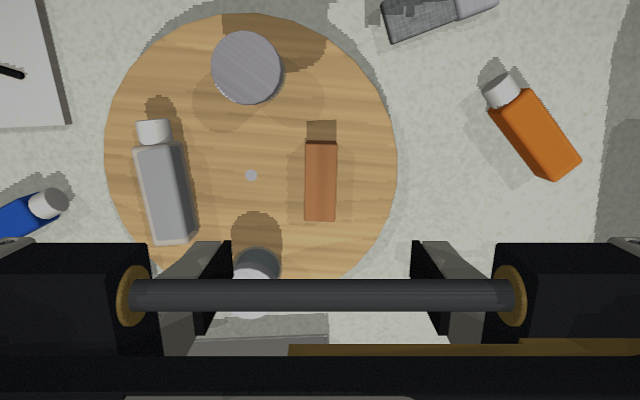

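The wrist view shows offcut_a at (321,181), the tube at (164,185) with its cap up at (153,130), the disc pin at (251,175), jars at (246,67) and (255,268), and orange and blue look-alikes off the disc.

```bash
cat > w2.py <<'E'
from h import *
W=capture("wrist")
print(at(W,251,175,.036))
tb=lambda x:[box(x[0]-.011*np.cos(x[2]),x[1]-.011*np.sin(x[2]),x[2],.098,.036,.036,.072),box(x[0]+.049*np.cos(x[2]),x[1]+.049*np.sin(x[2]),x[2],.022,.028,.04,.068)]
print("offa",fit(lambda x:[box(*x,.075,.03,.036,.066)],[(W,near(W,"offcut_a",321,181))],[[.435,-.289,1.52]],[.01,.01,.1]))
print("tube",fit(tb,[(W,near(W,"tube",165,182))],[[.585,-.294,-1.48]],[.01,.01,.1]))
E
python3 w2.py
```

```text
[ 0.5045 -0.2934  0.036 ]
offa (array([ 0.43541843, -0.28646225,  1.50939614]), np.float64(0.038642568012802414))
tube (array([ 0.5844371 , -0.29124976, -1.56567434]), np.float64(0.12281213261227364))
```

```bash
python3 -m creep '[[60,0.07,0.12,-1,0,0,0],[60,0,0,-1,0,0,0],[60,0,0,-1,0,0,0],[60,0,0,-1,0,0,0],[60,0,0,-1,0,0,0],[60,0,0,-1,0,0,0],[60,0,0,-0.9,0,0,0],[60,0,0,-0.45,0,0,0]]' 15
python3 -m creep '[[60,0,0,0,0,0,0],[40,0,0,0,0,0,0],[30,0,0,0,0,0,0],[25,0,0,0,0,0,0],[20,0,0,0,0,0,0],[20,0,0,0,0,0,0],[20,0,0,0,0,0,0]]' 15
```

```text
time_s: 4.67
tcp_pos: [0.4339, -0.2862, 0.0401]
eef_rot: [179.8, 0.0, -92.8]
contact_force: [-0.8, 0.3, -0.4]
gripper_width: 0.0603
gripper_force: 0.0
time_s: 5.25
tcp_pos: [0.4359, -0.2866, 0.0436]
eef_rot: [-179.9, -0.0, -92.7]
contact_force: [-0.4, -0.2, 4.0]
gripper_width: 0.0297
gripper_force: 14.9
```

```bash
python3 -m creep '[[20,0,0,0.4,0,0,0],[20,0,0,0.9,0,0,0],[20,0,0,1,0,0,0],[20,0,0,1,0,0,0],[20,0,0,1,0,0,0],[20,0,0,1,0,0,0],[20,0,0.5,1,0,0,0],[20,0,1,0.5,0,0,0]]' 20
python3 -m creep '[[20,0,1,0,0,0,0],[20,0,1,0,0,0,0],[20,0,1,0,0,0,0],[20,0,1,0,0,0,0],[20,0,1,0,0,0,0],[20,0,1,0,0,0,0],[20,0,1,0,0,0,0],[20,0,1,0,0,0,0]]'
python3 -m creep '[[20,0.1,1,0,0,0,0],[20,0.1,1,0,0,0,0],[20,0.1,1,0,0,0,0],[20,0.1,1,0,0,0,0],[20,0,1,0,0,0,0],[20,0,1,0,0,0,0],[20,0,1,0,0,0,0],[20,0,1,0,0,0,0]]'
python3 -m creep '[[20,0,1,0,0,0,0],[20,0,1,0,0,0,0],[20,0,1,0,0,0,0],[20,0,1,0,0,0,0],[20,0,1,0,0,0,0],[20,0,1,0,0,0,0],[20,0,1,0,0,0,0],[20,0,0.6,0,0,0,0]]'
```

```text
time_s: 5.92
tcp_pos: [0.4364, -0.2503, 0.2166]
eef_rot: [-179.8, -0.1, -92.8]
contact_force: [1.4, 0.0, -0.6]
gripper_width: 0.0299
gripper_force: 19.9
time_s: 6.58
tcp_pos: [0.435, -0.0479, 0.2137]
eef_rot: [-180.0, 0.0, -92.7]
contact_force: [0.3, 0.1, -1.5]
gripper_width: 0.0301
gripper_force: 19.9
time_s: 7.25
tcp_pos: [0.445, 0.1522, 0.2137]
eef_rot: [-180.0, 0.0, -92.7]
contact_force: [0.7, -0.3, -0.1]
gripper_width: 0.03
gripper_force: 19.9
time_s: 7.92
tcp_pos: [0.4453, 0.3431, 0.2134]
eef_rot: [-180.0, 0.0, -92.7]
contact_force: [-0.0, -0.3, -0.2]
gripper_width: 0.0298
gripper_force: 19.9
```

```bash
python3 -m creep '[[20,0,1,0,0,0,0],[20,0,0,-1,0,0,0],[20,0,0,-1,0,0,0],[20,0,0,-1,0,0,0],[20,0,0,-1,0,0,0],[20,0,0,-1,0,0,0],[20,0,0,-0.8,0,0,0],[20,0,0,0,0,0,0]]'
python3 -m creep '[[35,0,0,0,0,0,0],[50,0,0,0,0,0,0],[50,0,0,0,0,0,0],[50,0,0,1,0,0,0],[50,0,0,1,0,0,0],[50,0,0,1,0,0,0],[50,0,0,1,0,0,0],[50,0,0,1,0,0,0]]'
python3 -m creep '[[50,0.2,-1,1,0,0,0],[50,0.2,-1,0,0,0,0],[50,0.2,-1,0,0,0,0],[50,0.2,-1,0,0,0,0],[50,0.2,-1,0,0,0,0],[50,0.2,-1,0,0,0,0],[50,0.2,-1,0,0,0,0],[50,0.2,-1,0,0,0,0]]'
python3 -m creep '[[50,0,-1,0,0,0,0],[50,0,-1,0,0,0,0],[50,0,-1,0,0,0,0],[50,0,-1,0,0,0,0],[50,0,-0.5,0,0,0,0],[50,0,0,0,0,0,0],[50,0,0,0,0,0,0]]'
python3 - <<'E'
from h import *
B,W,A=capture("side"),capture("wrist"),capture("scene")
print(r.get_state()["tcp_pos"].round(4),r.get_state()["eef_rot"].round(2))
for n,p in(("A",A),("B",B),("W",W)):
    print(n,[(np.round(d["bbox"]).astype(int).tolist(),round(float(d["conf"]),2)) for d in search_frame(p,"offcut_b")][:4])
for d in outline_of(W,"offcut_b")[:1]:
    print("offb",fit(lambda x:[box(*x,.075,.03,.004,.034)],[(W,d["region"])],[[.49,.03,1.54]],[.01,.01,.1]))
cv2.imwrite("pics/w1.png",np.hstack([W["frame"],cv2.resize(B["frame"][200:400,180:340],(160,200)).repeat(2,0)[:400]])[:,:,::-1])
E
```

```text
time_s: 8.58
tcp_pos: [0.4437, 0.3636, 0.0643]
eef_rot: [179.8, -0.3, -92.8]
contact_force: [-0.8, -1.1, -0.2]
gripper_width: 0.03
gripper_force: 19.9
time_s: 9.25
tcp_pos: [0.4457, 0.3662, 0.196]
eef_rot: [-179.9, 0.1, -92.7]
contact_force: [0.3, -0.2, -1.0]
gripper_width: 0.0504
gripper_force: 0.0
time_s: 9.92
tcp_pos: [0.4858, 0.165, 0.2198]
eef_rot: [-179.9, 0.1, -92.7]
contact_force: [1.0, -0.7, -0.0]
gripper_width: 0.05
gripper_force: 0.0
time_s: 10.5
tcp_pos: [0.4858, 0.0533, 0.219]
eef_rot: [-179.9, 0.1, -92.8]
contact_force: [0.9, 0.6, 0.2]
gripper_width: 0.05
gripper_force: 0.0
[0.4857 0.0543 0.2183] [-1.7996e+02  3.0000e-02 -9.2710e+01]
A [([427, 145, 454, 155], 0.83), ([313, 179, 340, 199], 0.6)]
B [([257, 324, 286, 362], 0.91), ([310, 216, 336, 244], 0.63), ([231, 129, 357, 282], 0.24)]
W [([297, 114, 334, 190], 0.98), ([1, 11, 179, 353], 0.54)]
offb (array([0.49214644, 0.03224444, 1.52461504]), np.float64(0.057272395643337304))
```

View pics/w1.png

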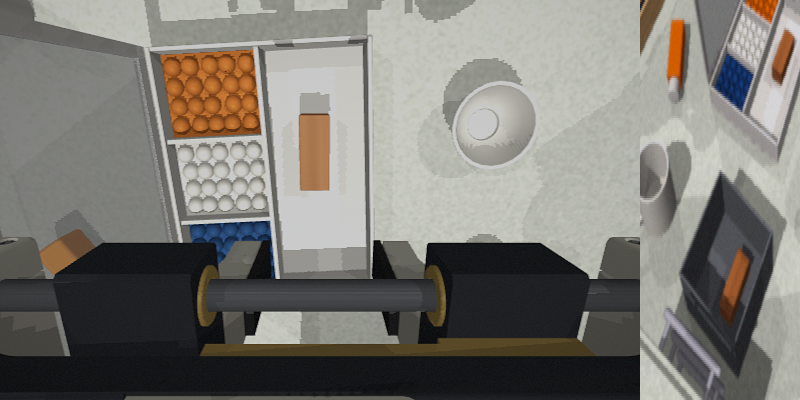

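The wrist view shows offcut_b centred at (315,152) in the row, between the partition edge at about x=268 and the front wall at about x=366. The side inset shows offcut_a lying in the bin. I'll check the wall clearances numerically.

```bash
python3 - <<'E'
from h import *
W=capture("wrist"); f=W["frame"].astype(int)
for v in(95,150,200):
    g=f[v].sum(1)//3; print(v,"L",g[250:285].tolist(),"R",g[350:380].tolist())
for v in(60,95,150,200): print(v,at(W,269,v,.04)[:2],at(W,263,v,.04)[:2],at(W,365,v,.045)[:2],at(W,370,v,.045)[:2])
c,s=np.cos(.0065),np.sin(.0065)
for lx,z in((.001,.04),(-.096,.045),(-.1,.045)):
    print(lx,[proj(W,[[.5352+c*lx-s*ly,.0516+s*lx+c*ly,z]])[0].round(1).tolist() for ly in(-.1,-.05,0)])
E
```

```text
95 L [80, 65, 61, 60, 68, 71, 125, 185, 203, 201, 204, 180, 90, 96, 97, 94, 97, 164, 203, 199, 199, 199, 199, 199, 198, 199, 199, 198, 199, 199, 199, 199, 199, 199, 199] R [196, 197, 196, 196, 196, 196, 196, 196, 196, 197, 196, 199, 179, 105, 88, 91, 89, 117, 176, 203, 201, 188, 174, 188, 189, 190, 190, 189, 188, 185]
150 L [199, 202, 201, 201, 200, 199, 194, 187, 170, 139, 125, 165, 200, 201, 201, 204, 179, 92, 97, 97, 96, 108, 133, 178, 204, 201, 201, 201, 201, 200, 201, 202, 197, 189, 190] R [198, 198, 199, 199, 199, 198, 199, 198, 198, 198, 198, 199, 201, 182, 107, 87, 89, 83, 152, 200, 203, 199, 192, 189, 187, 187, 189, 191, 192, 189]
200 L [119, 137, 160, 170, 179, 185, 188, 190, 191, 193, 192, 184, 178, 161, 131, 109, 160, 204, 203, 203, 198, 161, 92, 98, 97, 95, 120, 178, 204, 202, 202, 202, 201, 201, 201] R [200, 200, 200, 200, 200, 200, 200, 201, 201, 200, 200, 200, 201, 205, 178, 84, 91, 92, 88, 163, 206, 203, 189, 172, 189, 187, 186, 184, 183, 182]
60 [ 0.527 -0.055] [ 0.5323 -0.0552] [ 0.4421 -0.0504] [ 0.4377 -0.0502]
95 [ 0.5297 -0.0252] [ 0.5352 -0.0255] [ 0.4425 -0.0209] [ 0.438  -0.0207]
150 [0.5342 0.025 ] [0.5399 0.0247] [0.4431 0.0287] [0.4384 0.0289]
200 [0.5387 0.0746] [0.5447 0.0743] [0.4438 0.0778] [0.4389 0.078 ]
0.001 [[258.7, 68.4], [264.3, 125.2], [269.4, 177.3]]
-0.096 [[367.6, 61.5], [368.5, 119.7], [369.4, 173.0]]
-0.1 [[372.1, 61.3], [372.9, 119.5], [373.6, 172.8]]
```

```bash
python3 -m creep '[[46,0.11,-0.89,-1,0,0,1.5],[46,0,0,-1,0,0,0],[46,0,0,-1,0,0,0],[46,0,0,-1,0,0,0],[46,0,0,-1,0,0,0],[46,0,0,-0.8,0,0,0],[46,0,0,0,0,0,0],[46,0,0,0,0,0,0]]'
python3 -m creep '[[46,0,0,-0.5,0,0,0],[46,0,0,-0.5,0,0,0],[46,0,0,-0.5,0,0,0],[46,0,0,-0.5,0,0,0],[46,0,0,-0.4,0,0,0],[46,0,0,0,0,0,0]]'
```

```text
time_s: 11.57
tcp_pos: [0.4877, 0.0312, 0.0723]
eef_rot: [179.9, -0.1, -91.2]
contact_force: [-0.6, -0.1, 0.9]
gripper_width: 0.0465
gripper_force: 0.0
time_s: 12.07
tcp_pos: [0.4884, 0.0315, 0.0128]
eef_rot: [180.0, -0.0, -91.2]
contact_force: [0.5, 1.7, 1.1]
gripper_width: 0.0461
gripper_force: 0.0
```

```bash
python3 -m creep '[[20,0,0,0,0,0,0],[20,0,0,0,0,0,0],[20,0,0,0,0,0,0],[20,0,0,0,0,0,0],[20,0,0,0.4,0,0,0],[20,0,0,0.9,0,0,0],[20,0,0,1,0,0,0],[20,0,0,1,0,0,0]]' 20
python3 -m creep '[[20,0,0,1,0,0,0],[20,0,0,1,0,0,0],[20,0,1,1,0,0,0],[20,-0.1,1,1,0,0,0],[20,-0.1,1,1,0,0,0],[20,-0.1,1,0,0,0,0],[20,-0.1,1,0,0,0,0],[20,-0.14,1,0,0,0,0]]'
python3 -m creep '[[20,0,1,0,0,0,0],[20,0,1,0,0,0,0],[20,0,1,0,0,0,0],[20,0,1,0,0,0,0],[20,0,1,0,0,0,0],[20,0,1,0,0,0,0],[20,0,1,0,0,0,0],[20,0,0.4,0,0,0,0]]'
python3 -m creep '[[20,0,0,-1,0,0,0],[20,0,0,-1,0,0,0],[20,0,0,-1,0,0,0],[20,0,0,-1,0,0,0],[20,0,0,-1,0,0,0],[20,0,0,-0.8,0,0,0],[20,0,0,0,0,0,0]]'
```

```text
time_s: 12.73
tcp_pos: [0.4877, 0.0311, 0.0964]
eef_rot: [180.0, -0.0, -91.2]
contact_force: [1.1, -0.4, 0.4]
gripper_width: 0.0297
gripper_force: 20.0
time_s: 13.4
tcp_pos: [0.4744, 0.1825, 0.2214]
eef_rot: [-179.9, 0.1, -91.3]
contact_force: [0.9, -0.5, -0.3]
gripper_width: 0.0303
gripper_force: 20.0
time_s: 14.07
tcp_pos: [0.4745, 0.3688, 0.2203]
eef_rot: [-180.0, 0.0, -91.2]
contact_force: [-0.3, 0.5, -0.4]
gripper_width: 0.03
gripper_force: 20.0
time_s: 14.65
tcp_pos: [0.4727, 0.3637, 0.0714]
eef_rot: [179.7, -0.3, -91.3]
contact_force: [0.6, -1.0, -0.8]
gripper_width: 0.0299
gripper_force: 20.0
```

```bash
python3 -m creep '[[45,0,0,0,0,0,0],[45,0,0,0,0,0,0],[45,0,0,0,0,0,0],[45,0,0,1,0,0,0],[45,0,0,1,0,0,0],[45,0,0,1,0,0,0],[45,0,0,1,0,0,0],[45,0,0,1,0,0,0]]'
python3 -m creep '[[60,0,-1,1,0,0,0],[60,0,-1,0,0,0,0],[60,0,-1,0,0,0,0],[60,0,-1,0,0,0,0],[60,0,-1,0,0,0,0],[60,0,-1,0,0,0,0],[60,0,-1,0,0,0,0],[60,0,-1,0,0,0,0]]'
python3 -m creep '[[60,0,-1,0,0,0,0],[60,0,-1,0,0,0,0],[60,0,-1,0,0,0,0],[60,0,-1,0,0,0,0],[60,0,-1,0,0,0,0],[60,0,-1,0,0,0,0],[60,0,-1,0,0,0,0],[60,0,-1,0,0,0,0]]'
python3 -m creep '[[60,0,-1,0,0,0,0],[60,0,-1,0,0,0,0],[60,0.2,-1,0,0,0,0],[60,0.2,-1,0,0,0,0],[60,0.2,-1,0,0,0,0],[60,0.2,-1,0,0,0,0],[60,0.2,-1,0,0,0,0],[60,0,-1,0,0,0,0]]'
python3 -m creep '[[60,0,-1,0,0,0,0],[60,0,-1,0,0,0,0],[60,0,0,0,0,0,0],[60,0,0,0,0,0,0],[60,0,0,0,0,0,0]]'
python3 - <<'E'
from h import *
W,A,B=capture("wrist"),capture("scene"),capture("side")
print(r.get_state()["tcp_pos"].round(4),r.get_state()["eef_rot"].round(2))
ds=outline_of(W,"tube")
for d in ds: print(np.round(d["bbox"]).tolist(),round(float(d["conf"]),2))
for n,p in(("A",A),("B",B)): print(n,[(np.round(d["bbox"]).astype(int).tolist(),round(float(d["conf"]),2)) for d in search_frame(p,"offcut_b")][:4])
tb=lambda x:[box(x[0]-.011*np.cos(x[2]),x[1]-.011*np.sin(x[2]),x[2],.098,.036,.036,.072),box(x[0]+.049*np.cos(x[2]),x[1]+.049*np.sin(x[2]),x[2],.022,.028,.04,.068)]
for d in ds:
    b=d["bbox"]; c=at(W,(b[0]+b[2])/2,(b[1]+b[3])/2,.054)
    if np.hypot(c[0]-.584,c[1]+.291)<.06:
        x,f=fit(tb,[(W,d["region"])],[[c[0],c[1],y] for y in(-1.3,-1.45,-1.6)],[.01,.01,.1]); print("tube",x,f)
        v=W["frame"].copy(); cv2.drawContours(v,cv2.findContours(mask(W,tb(x),1),0,2)[0],-1,(255,0,255),1)
cv2.imwrite("pics/w2.png",np.hstack([v,B["frame"][200:400,180:340].repeat(2,0)])[:,:,::-1])
E
```

```text
time_s: 15.32
tcp_pos: [0.4749, 0.3665, 0.2035]
eef_rot: [-179.9, 0.1, -91.2]
contact_force: [-0.1, 0.5, -0.8]
gripper_width: 0.045
gripper_force: 0.0
time_s: 15.98
tcp_pos: [0.4748, 0.1653, 0.2272]
eef_rot: [-179.9, 0.1, -91.2]
contact_force: [1.4, 0.9, 0.0]
gripper_width: 0.0601
gripper_force: 0.0
time_s: 16.65
tcp_pos: [0.4749, -0.0349, 0.2272]
eef_rot: [-179.8, 0.1, -91.2]
contact_force: [0.5, -0.1, 0.3]
gripper_width: 0.06
gripper_force: 0.0
time_s: 17.32
tcp_pos: [0.5006, -0.2352, 0.2271]
eef_rot: [-179.8, -0.0, -91.2]
contact_force: [-0.3, 0.6, -0.4]
gripper_width: 0.0598
gripper_force: 0.0
time_s: 17.73
tcp_pos: [0.4997, -0.2837, 0.2264]
eef_rot: [-179.9, -0.0, -91.3]
contact_force: [0.2, 0.5, -0.2]
gripper_width: 0.0596
gripper_force: 0.0
[ 0.4999 -0.283   0.226 ] [-1.7993e+02 -1.0000e-02 -9.1190e+01]
[204.0, 109.0, 262.0, 236.0] 0.92
[548.0, 70.0, 640.0, 179.0] 0.9
[2.0, 176.0, 126.0, 243.0] 0.85
A [([427, 142, 454, 157], 0.78)]
B [([240, 316, 273, 354], 0.77), ([256, 322, 290, 365], 0.72), ([165, 273, 216, 318], 0.29)]
tube [ 0.58473247 -0.2916591  -1.56025647] 0.09617946169947356
```

View pics/w2.png

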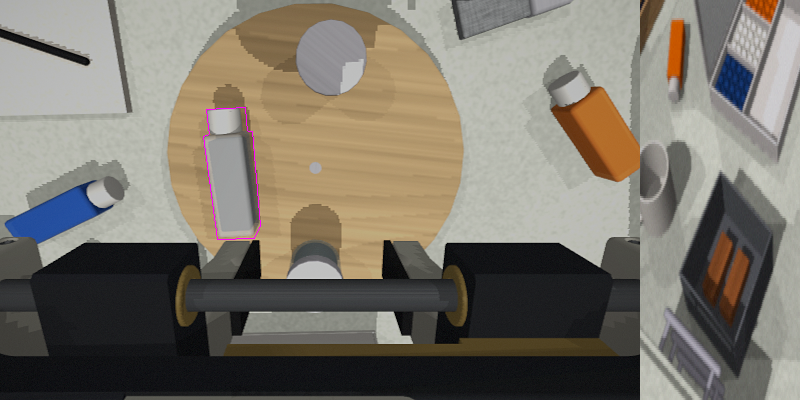

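Both offcuts lie in the bin (inset). The tube at (232,173), cap at (225,120), is the grey one on the disc, and the orange (595,125) and blue (65,210) ones lie off it. Now I'll grip the tube.

```bash
python3 -m creep '[[60,1,-0.08,0,0,0,2],[60,1,0,0,0,0,0],[60,1,0,-0.5,0,0,0],[60,0.4,0,-1,0,0,0],[60,0,0,-1,0,0,0],[60,0,0,-1,0,0,0],[60,0,0,-1,0,0,0],[60,0,0,0,0,0,0]]'
python3 -m creep '[[60,0,0,-1,0,0,0],[60,0,0,-0.8,0,0,0],[60,0,0,-0.6,0,0,0],[60,0,0,-0.46,0,0,0],[60,0,0,0,0,0,0],[50,0,0,0,0,0,0],[45,0,0,0,0,0,0],[40,0,0,0,0,0,0]]'
python3 -m creep '[[36,0,0,0,0,0,0],[33,0,0,0,0,0,0],[30,0,0,0,0,0,0],[28,0,0,0,0,0,0],[26,0,0,0,0,0,0],[26,0,0,0,0,0,0]]' 20
```

```text
time_s: 18.7
tcp_pos: [0.5817, -0.2842, 0.1073]
eef_rot: [179.5, 0.2, -89.3]
contact_force: [-0.3, 0.3, -1.0]
gripper_width: 0.0601
gripper_force: 0.0
time_s: 19.37
tcp_pos: [0.5857, -0.2859, 0.0429]
eef_rot: [-179.9, -0.0, -89.2]
contact_force: [-0.6, 0.8, -0.5]
gripper_width: 0.0451
gripper_force: 0.0
time_s: 19.87
tcp_pos: [0.5853, -0.286, 0.0424]
eef_rot: [-179.9, -0.0, -89.2]
contact_force: [-1.5, 0.9, 6.7]
gripper_width: 0.0365
gripper_force: 19.8
```

```bash
python3 -m creep '[[26,0,0,0.2,0,0,0],[26,0,0,0.5,0,0,0],[26,0,0,0.9,0,0,0],[26,0,0,0.9,0,0,0],[26,0,0,0.9,0,0,0],[26,0,0,0.9,0,0,0],[26,0,0,0.9,0,0,0],[26,0,0,0,0,0,0]]' 25
python3 -m creep '[[26,-0.4,0,0,0,0,0],[26,-0.8,0.2,0,0,0,0],[26,-0.8,0.5,0,0,0,0],[26,-0.8,0.8,0,0,0,0],[26,-0.8,0.8,0,0,0,0],[26,-0.3,0.8,0,0,0,0],[26,0,0.8,0,0,0,0],[26,0,0.8,0,0,0,0]]'
python3 -m creep '[[26,0,0.8,0,0,0,0],[26,0,0.8,0,0,0,0],[26,0,0.8,0,0,0,0],[26,0,0.8,0,0,0,0],[26,0,0.8,0,0,0,0],[26,0,0.8,0,0,0,0],[26,0,0.8,0,0,0,0],[26,0,0.8,0,0,0,0]]'
python3 -m creep '[[26,0,0.8,0,0,0,0],[26,0,0.8,0,0,0,0],[26,0,0.54,0,0,0,0],[26,0,0.2,0,0,0,0],[26,0,0,0,0,0,0],[26,0,0,0,0,0,0]]'
python3 - <<'E'
from h import *
B,A=capture("side"),capture("scene")
s=r.get_state(); print(s["tcp_pos"].round(4),s["gripper_width"])
cv2.imwrite("pics/s2.png",np.hstack([A["frame"][80:380,130:480],B["frame"][90:390,180:430]])[:,:,::-1])
E
```

```text
time_s: 20.53
tcp_pos: [0.5869, -0.2867, 0.1775]
eef_rot: [-179.6, -0.2, -89.2]
contact_force: [0.7, -0.3, -0.4]
gripper_width: 0.0357
gripper_force: 24.8
time_s: 21.2
tcp_pos: [0.4851, -0.1675, 0.171]
eef_rot: [179.9, 0.0, -89.3]
contact_force: [1.3, 0.3, -2.3]
gripper_width: 0.0358
gripper_force: 24.8
time_s: 21.87
tcp_pos: [0.4857, -0.0077, 0.1708]
eef_rot: [179.9, -0.0, -89.3]
contact_force: [0.2, -0.1, -2.1]
gripper_width: 0.0359
gripper_force: 24.8
time_s: 22.37
tcp_pos: [0.4864, 0.0498, 0.1709]
eef_rot: [179.9, -0.0, -89.2]
contact_force: [0.5, -0.6, -1.8]
gripper_width: 0.036
gripper_force: 24.8
[0.4867 0.0495 0.1711] 0.03603965770683876
```

View pics/s2.png

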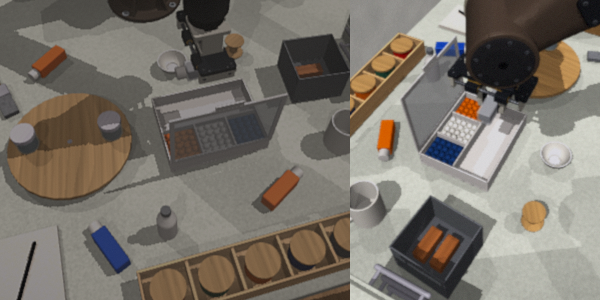

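The tube is held level above the row (scene crop (190,73)), and both offcuts lie in the bin. I'll lower it gently.

```bash
python3 -m creep '[[26,0.06,0,-0.6,0,0,0],[26,0,0,-0.9,0,0,0],[26,0,0,-0.9,0,0,0],[26,0,0,-0.9,0,0,0],[26,0,0,-0.6,0,0,0],[26,0,0,-0.4,0,0,0],[26,0,0,-0.3,0,0,0],[26,0,0,-0.3,0,0,0]]'
python3 -m creep '[[26,0,0,-0.3,0,0,0],[26,0,0,-0.3,0,0,0],[26,0,0,-0.2,0,0,0],[26,0,0,-0.2,0,0,0],[26,0,0,-0.2,0,0,0],[26,0,0,-0.15,0,0,0],[26,0,0,0,0,0,0],[26,0,0,0,0,0,0]]'
```

```text
time_s: 23.13
tcp_pos: [0.4887, 0.0496, 0.0483]
eef_rot: [180.0, -0.0, -89.3]
contact_force: [-0.4, -0.0, -1.1]
gripper_width: 0.036
gripper_force: 24.8
time_s: 23.8
tcp_pos: [0.4887, 0.0503, 0.015]
eef_rot: [180.0, -0.0, -89.2]
contact_force: [0.2, 0.8, -1.4]
gripper_width: 0.036
gripper_force: 24.8
```

```bash
python3 -m creep '[[26,0,0,-0.06,0,0,0],[26,0,0,-0.06,0,0,0],[26,0,0,0,0,0,0]]'
python3 -m creep '[[26,0,0,-0.04,0,0,0],[26,0,0,0,0,0,0]]'
```

```text
time_s: 24.05
tcp_pos: [0.4887, 0.0503, 0.012]
eef_rot: [-180.0, 0.0, -89.2]
contact_force: [-0.8, -0.4, -2.4]
gripper_width: 0.0361
gripper_force: 24.8
time_s: 24.22
tcp_pos: [0.4887, 0.0503, 0.011]
eef_rot: [-180.0, 0.0, -89.2]
contact_force: [-0.4, -0.0, -1.6]
gripper_width: 0.0362
gripper_force: 24.8
```

```bash
python3 -m creep '[[38,0,0,0,0,0,0],[41,0,0,0,0,0,0],[43,0,0,0,0,0,0],[43,0,0,0,0,0,0],[43,0,0,0.3,0,0,0],[43,0,0,0.5,0,0,0],[43,0,0,0.8,0,0,0],[43,0,0,1,0,0,0]]'
python3 -m creep '[[43,0,0,1,0,0,0],[43,0,0,1,0,0,0],[43,0,0,1,0,0,0],[43,0,0,1,0,0,0],[43,0,0,1,0,0,0],[20,0,0,1,0,0,0],[0,0,0,1,0,0,0],[0,0,0,1,0,0,0]]'
python3 -m creep '[[0,0,0,1,0,0,0],[0,0,0,0,0,0,0],[0,0,0,0,0,0,0],[0,0,0,0,0,0,0]]'
python3 - <<'E'
from h import *
W,B,A=capture("wrist"),capture("side"),capture("scene")
print(r.get_state()["tcp_pos"].round(4))
for n,p in(("W",W),("B",B),("A",A)): print(n,[(np.round(d["bbox"]).astype(int).tolist(),round(float(d["conf"]),2)) for d in search_frame(p,"tube")][:4])
cv2.imwrite("pics/s3.png",np.hstack([W["frame"],B["frame"][160:300,250:410].repeat(2,0)[:400] if 0 else cv2.copyMakeBorder(B["frame"][100:300,230:390],100,100,0,0,0)])[:,:,::-1])
E
```

```text
time_s: 24.88
tcp_pos: [0.4878, 0.0498, 0.0763]
eef_rot: [179.9, -0.1, -89.3]
contact_force: [1.1, 0.4, -1.0]
gripper_width: 0.043
gripper_force: 0.0
time_s: 25.55
tcp_pos: [0.4882, 0.05, 0.2782]
eef_rot: [-180.0, 0.0, -89.2]
contact_force: [0.9, 0.5, 0.2]
gripper_width: 0.0284
gripper_force: 0.0
time_s: 25.88
tcp_pos: [0.4882, 0.0502, 0.301]
eef_rot: [180.0, 0.0, -89.3]
contact_force: [-0.7, 0.3, -0.7]
gripper_width: 0.003
gripper_force: 0.0
[0.4881 0.0501 0.3002]
W [([306, 104, 336, 204], 0.83)]
B [([443, 163, 466, 193], 0.81), ([231, 130, 297, 240], 0.7), ([303, 214, 333, 252], 0.65), ([264, 132, 300, 143], 0.63)]
A [([158, 130, 194, 161], 0.96), ([390, 247, 430, 291], 0.83), ([218, 300, 259, 354], 0.77), ([308, 176, 349, 195], 0.63)]
```

View pics/s3.png

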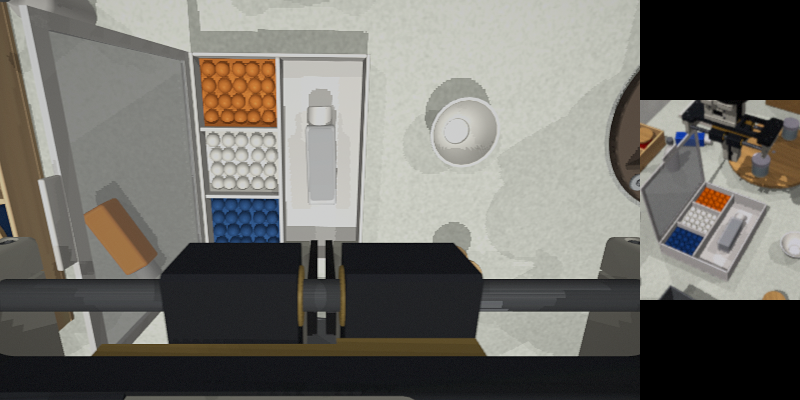

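The tube lies flat in the row (wrist (321,155), cap towards (320,115)). The lid stands at the left, with its lip near (55,220). I'll move behind the lid.

```bash
python3 -m creep '[[0,1,0,0,0,0,0],[0,1,0,0,0,0,0],[0,1,0,0,0,0,0],[0,1,0,0,0,0,0],[0,1,0,0,0,0,0],[0,1,0,0,0,0,0],[0,1,0,0,0,0,0],[0,1,0,0,0,0,0]]'
python3 -m creep '[[0,0.7,0,0,0,0,0],[0,0,0,0,0,0,0],[0,0,0,-0.8,0,0,0],[0,0,0,-0.8,0,0,0],[0,0,0,-0.8,0,0,0],[0,0,0,-0.8,0,0,0],[0,0,0,-0.2,0,0,0],[0,0,0,0,0,0,0]]'
```

```text
time_s: 26.85
tcp_pos: [0.6898, 0.0501, 0.3002]
eef_rot: [179.9, -0.0, -89.2]
contact_force: [0.2, 0.6, -0.1]
gripper_width: 0.0001
gripper_force: 0.0
time_s: 27.52
tcp_pos: [0.7049, 0.0501, 0.214]
eef_rot: [179.8, -0.1, -89.2]
contact_force: [-0.7, -0.1, 0.6]
gripper_width: 0.0008
gripper_force: 0.0
```

```bash
python3 -m creep '[[0,-0.5,0,0,0,0,0],[0,-0.5,0,0,0,0,0],[0,-0.5,0,0,0,0,0],[0,-0.5,0,0,0,0,0],[0,-0.59,0,-0.08,0,0,0],[0,-0.59,0,-0.08,0,0,0],[0,-0.59,0,-0.08,0,0,0],[0,-0.55,0,-0.23,0,0,0]]'
python3 -m creep '[[0,-0.55,0,-0.23,0,0,0],[0,-0.55,0,-0.23,0,0,0],[0,-0.47,0,-0.36,0,0,0],[0,-0.47,0,-0.36,0,0,0],[0,-0.47,0,-0.36,0,0,0],[0,0,0,0,0,0,0]]'
python3 - <<'E'
from h import *
B=capture("side"); save(B,"s4.png",(180,90,430,300),2)
E
```

```text
time_s: 28.18
tcp_pos: [0.5991, 0.0506, 0.2072]
eef_rot: [-179.7, 0.0, -89.2]
contact_force: [0.6, -0.1, 0.7]
gripper_width: 0.0006
gripper_force: 0.7
time_s: 28.68
tcp_pos: [0.5339, 0.0502, 0.1662]
eef_rot: [-180.0, 0.0, -89.2]
contact_force: [-0.6, -0.2, -0.7]
gripper_width: 0.0007
gripper_force: 0.0
```

View pics/s4.png

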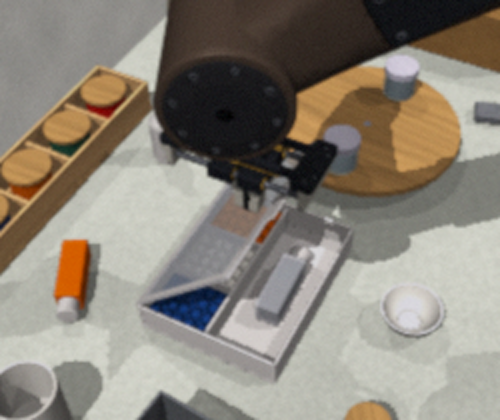

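The lid is following: its panel is tilted over the compartments at crop (215,255), and the tube lies undisturbed at (283,285). I'll continue the arc down.

```bash
python3 -m creep '[[0,-0.36,0,-0.47,0,0,0],[0,-0.36,0,-0.47,0,0,0],[0,-0.36,0,-0.47,0,0,0],[0,-0.23,0,-0.55,0,0,0],[0,-0.23,0,-0.55,0,0,0],[0,-0.23,0,-0.55,0,0,0],[0,-0.08,0,-0.4,0,0,0],[0,-0.08,0,-0.4,0,0,0]]'
python3 -m creep '[[0,-0.08,0,-0.3,0,0,0],[0,0,0,-0.2,0,0,0],[0,0,0,-0.1,0,0,0],[0,0,0,0,0,0,0]]'
```

```text
time_s: 29.4
tcp_pos: [0.4887, 0.0508, 0.0702]
eef_rot: [-179.9, 0.0, -89.2]
contact_force: [-0.6, -0.7, 1.1]
gripper_width: 0.0003
gripper_force: 0.4
time_s: 29.73
tcp_pos: [0.4857, 0.0504, 0.0543]
eef_rot: [-180.0, -0.0, -89.2]
contact_force: [0.5, -0.3, 1.5]
gripper_width: 0.0005
gripper_force: 0.0
```

```bash
python3 -m creep '[[0,0,0,-0.12,0,0,0],[0,0,0,-0.08,0,0,0],[0,0,0,0,0,0,0]]'
python3 -m creep '[[0,0,0,-0.06,0,0,0],[0,0,0,0,0,0,0]]'
```

```text
time_s: 29.98
tcp_pos: [0.4857, 0.0505, 0.0498]
eef_rot: [-179.9, 0.0, -89.2]
contact_force: [-0.2, -0.1, 1.7]
gripper_width: 0.0003
gripper_force: 1.0
time_s: 30.15
tcp_pos: [0.4858, 0.0505, 0.0495]
eef_rot: [-179.9, 0.0, -89.2]
contact_force: [-6.7, 1.5, 18.2]
gripper_width: 0.0004
gripper_force: 9.1
```

The lid is on its stop: 18 N at z = 0.0495, which is the lid's top. I'll hold briefly, lift off and check.

```bash
python3 -m creep '[[0,0,0,0,0,0,0],[0,0,0,0,0,0,0],[0,0,0,0,0,0,0],[0,0,0,0.5,0,0,0],[0,0,0,1,0,0,0],[0,0,0,1,0,0,0],[0,0,0,1,0,0,0],[0,0,0,1,0,0,0]]'
python3 -m creep '[[0,-0.5,0,1,0,0,0],[0,-0.5,0,1,0,0,0],[0,0,0,0.5,0,0,0],[0,0,0,0,0,0,0],[0,0,0,0,0,0,0],[0,0,0,0,0,0,0]]'
python3 - <<'E'
from h import *
A,B=capture("scene"),capture("side")
cv2.imwrite("pics/end.png",np.hstack([A["frame"][80:380,120:520],B["frame"][90:390,150:430]])[:,:,::-1])
E
```

```text
time_s: 30.82
tcp_pos: [0.485, 0.0502, 0.1617]
eef_rot: [-180.0, 0.0, -89.2]
contact_force: [0.6, 0.7, -0.7]
gripper_width: 0.0005
gripper_force: 0.0
time_s: 31.32
tcp_pos: [0.4598, 0.0502, 0.2222]
eef_rot: [180.0, -0.0, -89.3]
contact_force: [-0.4, -0.3, -0.0]
gripper_width: 0.0004
gripper_force: 0.0
```

View pics/end.png

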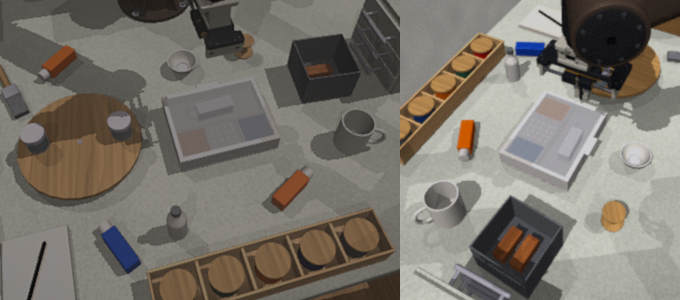

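The lid is flat shut over the organiser (scene crop (220,122)) with the tube visible beneath it. Both offcuts are in the bin, the jars stand on the disc, and the mug and bottle are unmoved.

```bash
python3 -c "
from plant import close_job; print(close_job())"
```

```text
the job is handed in; nothing more can be done
None
```

I've handed the job in at about 31 s on the robot's clock: both offcuts are in the bin, the tube lies flat in the front row, the lid is shut, and the jars, mug and bottle are in place. I checked this in the final pictures; the hand-in gave no verdict.

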